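# Mount a small lamp in a tripod's splined spring socket and hold it pressed

## Task

Lift the square-bodied lamp out of the wooden rest block, turn it until the four fins of its foot line up with the cross-shaped socket on top of the small tripod, slide it in and push down against the spring until its round flange sits flush on the socket. Leave the round lamp, the glass and the bottle where they are. Finish while still holding the lamp pressed fully home, so that I can tighten the clamp screw: do not let go, because the spring would push it out again.

Things in the scene. Friction and masses are not known exactly. Their poses are not given: they have to be found in the camera images.
- lamp_center (a point): Centre of the square lamp, on its axis: 45 mm above its foot's bottom, 45 mm below its top; z up, 0.1 to 0.21 kg. Square body 26 x 26 mm, flat sides facing along x and y, from 17 mm below this point to the top; black, flat frosted white top. Grip two opposite flats, about 15 mm above this point (clear of the flange). Starts upright in either hole of the rest block, any yaw.
- lamp: The same lamp; origin at the bottom of its foot. Aluminium foot 22 mm long: four fins forming a + along the lamp's x and y, 24 mm across, 5 mm thick (lowest 4 mm tapered to 21 and 3.5 mm). Above it a round flange 36 mm across, 6 mm thick, underside 22 mm above the foot's bottom.
- socket_mouth (a point): Centre of the socket's mouth on the tripod's flat square aluminium hub (38 mm), 80 mm above the counter; z up. A + shaped well, slots along this frame's x and y, 27 mm across, 7 mm wide: the lamp fits at four yaws, 1 mm clearance a side; at a wrong yaw its foot stands on top. Home: flange on the hub, foot 22 mm below the mouth, lamp_center 23 mm above it.
- tripod: Small tabletop tripod, steel legs spread to 100 mm from its axis, all below 52 mm height, and a small clamp knob on one side of the hub; feet taped to the counter, it does not move. Origin on its axis at counter height; axes as the socket's.
- plate (a joint): Travel of the round steel spring plate at the bottom of the socket (its top 14 mm below the mouth at rest), in m: 0 at rest, growing as it is pushed down; 0.008 when the lamp is fully home. The spring pushes back with about 4 N at first and 11 N at home, more than the lamp's weight.
- rest: Wooden rest block, 70 (x) by 200 (y) by 35 mm tall, fixed to the counter; origin at the centre of its underside. Two round holes, 27 mm across and 28 mm deep, at y = -60 and +60 mm. The lamps stand in them with their flanges on the block's top, so each lamp's flange underside is 35 mm above the counter.
- round_lamp_center (a point): Centre of the round lamp (cylindrical, 27 mm across, domed top, 90 mm tall) in the other hole of the rest block, half-way up. Leave it alone.
- glass: Empty drinking glass, 68 mm across, 95 mm tall, standing on the counter; origin at the centre of its underside. Leave it alone.
- bottle: Closed plastic bottle, 50 mm across, 130 mm tall, standing on the counter; origin at the centre of its underside. Leave it alone.
Things that resemble listed ones, but are neither listed nor needed, are in the scene too. What is shaped like the lamp but purple is not meant.

How it is judged:
On the way, in this order (a step that is already met when the one before it is completed fails the run):
1. the square lamp is lifted out of the rest block, its foot clear of the hole (height (world z) of lamp above 0.04 m and contact force between the fingers and lamp above 1 N), for 0.1 s.
2. the lamp is fully home in the socket, the spring plate pressed down (z of lamp_center in the frame of socket_mouth below 0.0248 m and horizontal distance between lamp_center and socket_mouth below 0.005 m and angle between lamp_center's own z axis and vertical below 0.08 rad and (angle between the x axis of lamp_center and the x axis of socket_mouth, either way round below 0.15 rad or angle between the x axis of lamp_center and the y axis of socket_mouth, either way round below 0.15 rad) and value of joint plate above 0.0062 m), for 0.2 s.
At the end, for the whole second after the job is handed in: Square lamp in the socket: axis within 5 mm, tilt < 0.08 rad, fins along the slots within 0.15 rad, flange within 1.8 mm of the hub, spring plate pushed down > 6.2 mm, at rest; the gripper still bears on the lamp (> 3 N) and the lamp on the tripod (> 4 N) (all of step 2 and contact force between the fingers and lamp above 3 N and contact force between lamp and tripod above 4 N and linear speed of lamp below 0.02 m/s); the arm keeps its last pose, push and grip.
It fails at once if the round lamp was moved more than 25 mm or tipped (distance of round_lamp_center from where it was at the start of the episode above 0.025 m or angle between round_lamp_center's own z axis and vertical above 0.4 rad).
It fails at once if the glass was moved more than 25 mm or tipped (distance of glass from where it was at the start of the episode above 0.025 m or angle between glass's own z axis and vertical above 0.4 rad).
It fails at once if the bottle was moved more than 25 mm or tipped (distance of bottle from where it was at the start of the episode above 0.025 m or angle between bottle's own z axis and vertical above 0.4 rad).
It also fails if it takes over 48 s, if anything falls off the work surface, if the arm or the gripper's body presses on something with over 40 N, if the wrist force passes 120 N, or if a joint passes its speed limit or range.

## Robot

A 6-joint arm with a two-finger parallel gripper is mounted at the origin on the work surface. World frame = base frame: x ahead of the robot, y to its left, z up, the work surface at z = 0. Lengths are in m, angles in rad, forces in N, time in s.
With the tool pointing down it reaches from about 0.3 to 0.825 m from the base axis. Payload 5.4 kg.
Tool frame: the origin (TCP) lies at the very end of the fingers, on their centre line; the grasp point (between the pads) lies 19 mm behind it; z points along the fingers, y is the line along which they close (so a half turn about z gives the same grasp; the last joint's range is limited). The gripper opens to 92 mm and grips with 3 to 60 N. Pads are 20 mm wide; open, the fingers measure 128 mm over their backs; the gripper's body (75 mm by 189 mm) begins 69 mm behind the grasp point.
Start: joints at [-1.387, 0.158, 1.597, -0, 1.386, -0.21], TCP at [0.221, -0.531, 0.215] pointing down, gripper open.
Joint ranges: [-2.91, 2.91], [-0.94, 2.29], [0.18, 2.7], [-1.29, 4.43], [0.17, 2.64], [-3, 3]. Speed limits (rad/s): [2.57, 2.57, 3.14, 3.14, 3.14, 3.14].

## Interface

Orientations are given as a rotation vector (axis times angle).
In Python, from workcell import bot gives the robot as it stands. Calls block until the motion is done:
- bot.goto(position, orientation): joint-space move of the TCP to a pose.
- bot.line_to(position, rot=None, max_speed=0.15): straight line of the TCP; rot=None keeps the orientation; max_speed is the mean speed in m/s.
- bot.set_joints(angles): joint-space move.
- bot.set_gripper(opening, newtons=None): opening from 0.0 (shut) to 1.0 (fully open); newtons is the grip in N (None keeps the last); returns when the fingers have stopped.
- bot.hold(seconds).
- bot.inverse_kinematics(position, orientation): joint angles nearest the present ones, or None.
- bot.read_camera(name): name is "scene" or "side" or "wrist"; returns a dict with "pixels" (480x640x3 uint8, blue, green, red), "fx", "fy", "cx", "cy" (pixels), "R" (3x3) and "t" (3): a world point X has camera coordinates R X + t. Camera axes: x right, y down, z forward; pixel columns grow to the right and rows downward; lengths in m; the calibration is good to about 2 mm. A picture is of the moment at which its call begins. There is no depth.
A pose or a line that the arm cannot do raises bot.MotionError and nothing moves.
- bot.job_done(): hands the job in; it is judged then, once.
Readings, each from a call of its own:
- bot.current_clock(): time.
- bot.current_joints(): joint angles.
- bot.current_joint_vel(): joint speeds.
- bot.current_effort(): joint torques, N m.
- bot.current_ee_pos(): TCP position.
- bot.current_tool_rot(): TCP orientation.
- bot.current_contact_force(): force on the tool from outside, world axes, zero at the start.
- bot.current_ft_torque(): the same for the moment, N m.
- bot.current_opening(): opening from 0.0 (shut) to 1.0 (fully open).
- bot.current_grip_force(): force on a finger pad.
Only numpy, scipy, OpenCV 4.12 (cv2) and the standard library are available. Lean on these libraries where they do the work, as an engineer would, in place of code of your own. Each camera call takes 0.05 s, during which the arm holds its last target. There are 200 camera calls.

## Working session

There is one attempt and no reset: what is moved stays moved. The work goes in short steps, each a Python script; the robot and the scene stay as the last script left them, time stands still between calls to the robot, and variables do not carry over. Pictures are saved under pics/ and viewed, at most 10 in all, crops included, and the job is handed in when it is done.

```bash
ls; mkdir -p pics; cat > h.py <<'E'
import numpy as np, cv2
from workcell import bot
from scipy.spatial.transform import Rotation as Rn
def ray(c,u,v):
    R=np.array(c["R"]);t=np.array(c["t"])
    return -R.T@t, R.T@np.array([(u-c["cx"])/c["fx"],(v-c["cy"])/c["fy"],1.])
def onz(c,u,v,z):
    o,d=ray(c,u,v); return o+d*(z-o[2])/d[2]
def proj(c,X):
    p=np.array(c["R"])@np.array(X)+np.array(c["t"]); return c["fx"]*p[0]/p[2]+c["cx"],c["fy"]*p[1]/p[2]+c["cy"]
def down(yaw): # tool pointing down, tool y at angle yaw+90deg.. x axis at yaw
    return (Rn.from_euler('z',yaw)*Rn.from_euler('x',np.pi)).as_rotvec()
E
python3 - <<'E'
from h import *
ims=[]
for n in("scene","side","wrist"):
    c=bot.read_camera(n); cv2.imwrite(f"pics/{n}0.png",c["pixels"]); o,_=ray(c,0,0)
    print(n,c["fx"],c["cx"],c["cy"],o.round(3),np.array(c["R"]).round(3).tolist())
print(bot.current_tool_rot(),bot.current_clock())
E
```

```text
pics
scene 464.7344024998592 325.38236985376057 237.56715975582335 [ 1.332 -0.229  0.691] [[0.27, 0.963, -0.016], [0.615, -0.185, -0.767], [-0.741, 0.197, -0.642]]
side 500.66559584333385 317.2226014451051 245.81080045161727 [ 0.502 -0.622  0.801] [[0.983, -0.184, -0.002], [-0.144, -0.763, -0.63], [0.115, 0.62, -0.776]]
wrist 340.79657570719513 320.6701034343844 238.39660339097088 [ 0.281 -0.505  0.384] [[0.384, -0.924, -0.002], [-0.898, -0.373, 0.235], [-0.217, -0.088, -0.972]]
[-3.07945240e+00 -6.14339558e-01 -2.90961273e-05] 0.15
```

View pics/scene0.png

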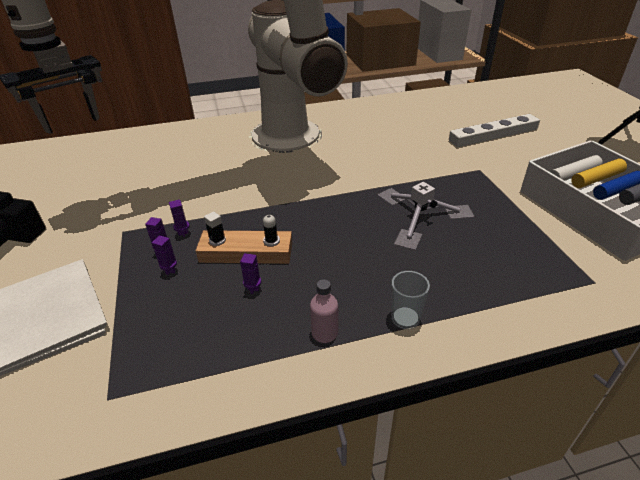

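View pics/side0.png

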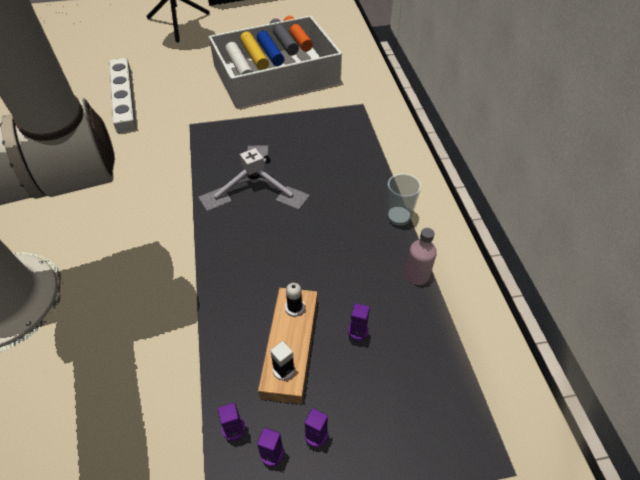

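Candidates for the square lamp: the white-topped black one at scene (214,228) / side (283,358), and four purple ones, e.g. scene (250,272), side (360,322). The first fits: black body, flat white square top, standing in the rest block. The domed one at scene (270,230) / side (294,298) is the round lamp. The tripod hub is at scene (424,188) / side (252,158). Next I measure the lamp top and hub, and make an enlarged crop.

```bash
python3 - <<'E'
from h import *
P={}
for n,roi in(("scene",dict(l=(198,205,232,240),h=(408,176,440,200))),("side",dict(l=(268,338,298,362),h=(236,144,266,166)))):
    c=bot.read_camera(n);g=c["pixels"]
    for k,z in(("l",.103),("h",.08)):
        x0,y0,x1,y1=roi[k];s=g[y0:y1,x0:x1]
        m=(s.min(2)>(130)).astype(np.uint8)
        _,lab,st,ce=cv2.connectedComponentsWithStats(m)
        j=1+np.argmax(st[1:,4]); hull=cv2.convexHull(np.argwhere(lab==j)[:,::-1].astype(np.int32)); M=cv2.moments(hull)
        u,v=M["m10"]/M["m00"]+x0,M["m01"]/M["m00"]+y0
        print(n,k,st[j],round(u,1),round(v,1),onz(c,u,v,z).round(4)); P[n,k]=ray(c,u,v)
for k in"lh":
    (o,d),(p,e)=P["scene",k],P["side",k]; a=np.linalg.lstsq(np.c_[d,-e],p-o,rcond=None)[0]
    print(k,(o+d*a[0]).round(4),(p+e*a[1]).round(4))
a=cv2.resize(cv2.imread("pics/scene0.png")[195:275,190:300],None,fx=3.6,fy=3.6,interpolation=2)
b=cv2.resize(cv2.imread("pics/side0.png")[280:400,250:350],None,fx=3,fy=3,interpolation=2)
o=np.zeros((360,700,3),np.uint8);o[:a.shape[0],:a.shape[1]]=a;o[:b.shape[0],400:400+b.shape[1]]=b;cv2.imwrite("pics/crop.png",o)
E
```

```text
scene l [  0   0  34  16 405] 213.1 211.3 [ 0.5005 -0.2532  0.103 ]
scene h [  5   6  22  12 123] 423.2 187.5 [0.5165 0.2273 0.08  ]
side l [  2   3  23  20 267] 280.9 350.4 [ 0.5117 -0.2576  0.103 ]
side h [  4   3  23  17 199] 251.3 155.2 [0.514  0.2299 0.08  ]
l [ 0.5092 -0.253   0.1091] [ 0.5116 -0.2592  0.1059]
h [0.5144 0.2285 0.0784] [0.514  0.2299 0.0801]
```

View pics/crop.png

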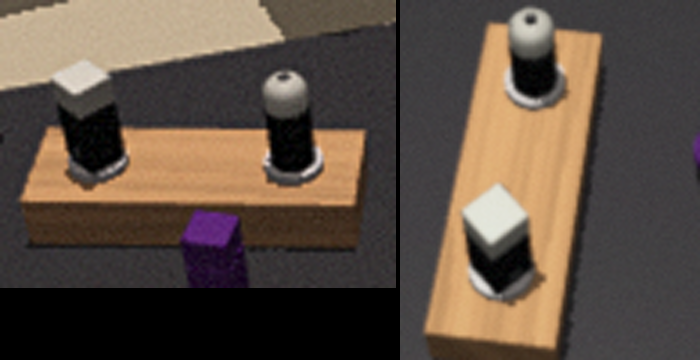

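The crop shows a square black body with a flat white top at scene (213,211) / side (281,350), so that is the target; the domed one beside it is the round lamp. Now a wrist view from above the lamp.

```bash
python3 - <<'E'
from h import *
bot.set_gripper(0.6,30)
bot.goto([0.505,-0.257,0.19],down(0.0))
print(bot.current_joints(),bot.current_ee_pos(),bot.current_clock())
c=bot.read_camera("wrist"); cv2.imwrite("pics/w1.png",c["pixels"]); np.save("w1.npy",c,allow_pickle=True)
print(proj(c,[.509,-.257,.103]),ray(c,0,0)[0])
for y in np.arange(-1.6,1.7,.4):
    q=bot.inverse_kinematics([.514,.229,.2],down(y)); print(round(y,1),None if q is None else np.round(q,2))
E
```

```text
[-6.85235286e-01  1.56157441e-01  1.64866465e+00 -3.68781973e-04
  1.33647857e+00  8.86395950e-01] [ 0.504709   -0.25782119  0.19013499] 2.4083
(np.float64(319.84673673314404), np.float64(236.86129070494118)) [ 0.5699349  -0.25778366  0.35995029]
-1.6 [ 0.2   0.14  1.65  0.    1.35 -2.91]
-1.2 [ 0.2   0.14  1.65 -0.    1.35  2.98]
-0.8 [0.2  0.14 1.65 0.   1.35 2.58]
-0.4 [ 0.2   0.14  1.65 -0.    1.35  2.18]
-0.0 [ 0.2   0.14  1.65 -0.    1.35  1.78]
0.4 [ 0.2   0.14  1.65 -0.    1.35  1.38]
0.8 [ 0.2   0.14  1.65 -0.    1.35  0.98]
1.2 [0.2  0.14 1.65 0.   1.35 0.58]
1.6 [ 0.2   0.14  1.65 -0.    1.35  0.18]
```

View pics/w1.png

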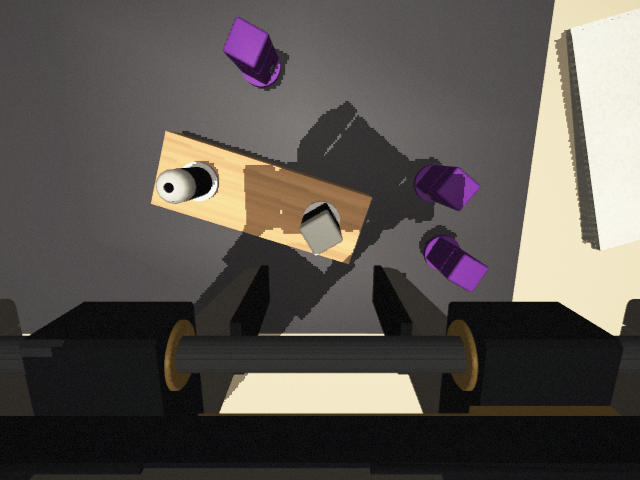

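The wrist view shows the square lamp's shadowed grey top at about (321,230), as predicted (320,237), the round lamp at (177,186), and purple decoys well clear to the right. I'll segment the top.

```bash
python3 - <<'E'
from h import *
c=np.load("w1.npy",allow_pickle=True).item(); x0,y0=285,190
s=c["pixels"][y0:270,x0:360]; hsv=cv2.cvtColor(s,cv2.COLOR_BGR2HSV)
m=((hsv[...,1]<50)&(hsv[...,2]>95)).astype(np.uint8)
_,lab,st,ce=cv2.connectedComponentsWithStats(m,connectivity=4); print(st[1:],ce[1:]+[x0,y0])
k=1+np.argmax(st[1:,4]); pts=np.argwhere(lab==k)[:,::-1]+[x0,y0]
v=hsv[...,2][lab==k]; print(np.histogram(v,bins=12))
P=np.array([onz(c,u,w,.103)[:2] for u,w in pts],np.float32)
print(cv2.minAreaRect(P*1000))
o=np.hstack([s,cv2.cvtColor((lab==k).astype(np.uint8)*255,cv2.COLOR_GRAY2BGR)])
cv2.imwrite("pics/c1.png",cv2.resize(o,None,fx=5,fy=5,interpolation=0))
E
```

```text
[[  19   11   36   22  189]
 [  10   23   47   57 1364]
 [   6   57    4    2    5]
 [  67   67    8   13   62]] [[323.03703704 208.50793651]
 [319.728739   239.68255132]
 [292.2        247.8       ]
 [356.70967742 264.33870968]]
(array([ 72, 289,  14,  33, 109, 797,  46,   1,   0,   0,   0,   3]), array([ 96.        , 108.41666667, 120.83333333, 133.25      ,
       145.66666667, 158.08333333, 170.5       , 182.91666667,
       195.33333333, 207.75      , 220.16666667, 232.58333333,
       245.        ]))
((506.7462463378906, -255.7316131591797), (32.949989318847656, 43.285888671875), 67.75253295898438)
```

View pics/c1.png

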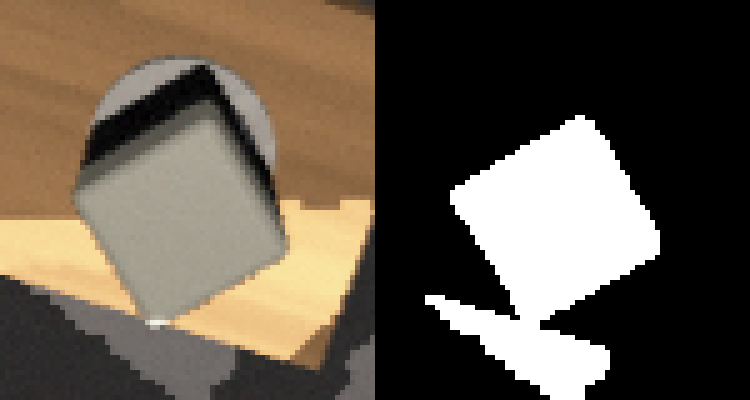

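The crop shows the grey top clean but joined to a darker patch of mat; its V is above 145, so I raise the threshold.

```bash
cat >> h.py <<'E'
def rect(c,roi,vmin,z,smax=50):
    x0,y0,x1,y1=roi; hsv=cv2.cvtColor(c["pixels"][y0:y1,x0:x1],cv2.COLOR_BGR2HSV)
    m=((hsv[...,1]<smax)&(hsv[...,2]>vmin)).astype(np.uint8)
    m=cv2.morphologyEx(m,cv2.MORPH_OPEN,np.ones((3,3),np.uint8))
    _,lab,st,ce=cv2.connectedComponentsWithStats(m,connectivity=4)
    k=1+np.argmax(st[1:,4]); pts=np.argwhere(lab==k)[:,::-1]+[x0,y0]
    P=np.array([onz(c,u,w,z)[:2] for u,w in pts],np.float32)
    return pts.mean(0),cv2.minAreaRect(P*1000),P.mean(0)*1000
E
python3 - <<'E'
from h import *
c=np.load("w1.npy",allow_pickle=True).item()
for v in(140,150,155): print(rect(c,(285,190,360,270),v,.103))
E
```

```text
(array([320.90843621, 234.25205761]), ((510.8504943847656, -257.642822265625), (24.658580780029297, 24.879955291748047), 30.32946014404297), array([ 511.02817, -257.824  ], dtype=float32))
(array([320.97916667, 234.34210526]), ((510.7077331542969, -257.88604736328125), (24.08759880065918, 23.965295791625977), 30.755386352539062), array([ 510.95874, -257.87866], dtype=float32))
(array([320.79214781, 234.37990762]), ((510.6368408203125, -257.7908630371094), (24.002527236938477, 23.27920150756836), 29.5875244140625), array([ 510.9306 , -257.73364], dtype=float32))
```

The rectangle is 24.7 mm plus one pixel, about 25.5 x 25.6 mm against 26, with centre (0.511, -0.258) and yaw 30.3°. That agrees with the other views, so I grasp, lift, and go to look at the hub.

```bash
python3 - <<'E'
from h import *
r=down(np.radians(30.3)); L=[.511,-.2578]
bot.goto(L+[.135],r); bot.line_to(L+[.054],max_speed=.1)
print(bot.current_ee_pos(),bot.current_contact_force())
bot.set_gripper(0.0,40); print("open",bot.current_opening()*92,bot.current_grip_force(),bot.current_ee_pos(),bot.current_contact_force())
bot.line_to(L+[.204],max_speed=.12)
print("lift",bot.current_opening()*92,bot.current_grip_force(),bot.current_contact_force(),bot.current_clock())
bot.line_to([.4665,.2015,.204],max_speed=.2)
bot.hold(.2); c=bot.read_camera("wrist"); cv2.imwrite("pics/w2.png",c["pixels"]); np.save("w2.npy",c,allow_pickle=True)
print(bot.current_ee_pos(),bot.current_clock(),proj(c,[.5144,.229,.08]))
E
```

```text
[ 0.51156938 -0.25822034  0.05479148] [-0.55879464  0.13000148 -0.31549071]
open 25.609397151371496 39.99927073717117 [ 0.51113739 -0.25789294  0.05424469] [-0.05660052  0.12804201  1.18704713]
lift 25.94790925280557 39.99907672405243 [ 0.63509289 -0.28011282 -0.88147387] 5.9333
[0.46656678 0.20123871 0.20398411] 8.6417 (np.float64(321.25677671511244), np.float64(168.2492768321399))
```

View pics/w2.png

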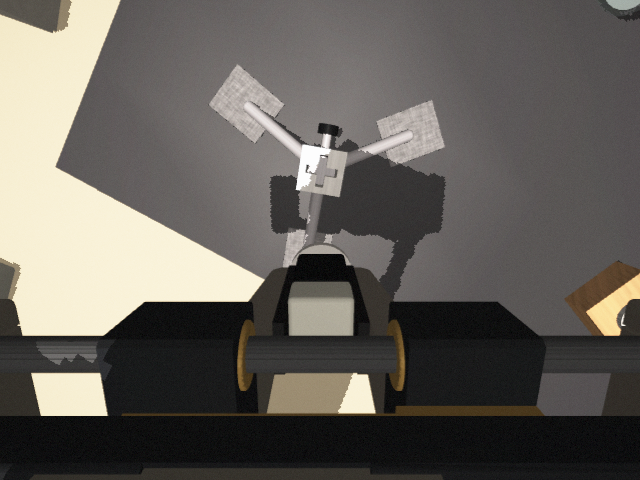

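The lamp is held, its white top at (321,310). The hub is at (322,170), half in shadow, with a + slot and the clamp knob at (328,130). I measure the hub's yaw and centre next.

```bash
python3 - <<'E'
from h import *
c=np.load("w2.npy",allow_pickle=True).item()
s=c["pixels"][130:212,280:365]; hsv=cv2.cvtColor(s,cv2.COLOR_BGR2HSV)
cv2.imwrite("pics/c2.png",cv2.resize(s,None,fx=7,fy=7,interpolation=0))
for v in(110,130,150):
  a,b,d=rect(c,(280,130,365,212),v,.08,60); print(a.round(1),b)
# lamp top in hand, expected for centred lamp
p=np.array(bot.current_ee_pos()); x=np.array([np.cos(np.radians(30.3)),np.sin(np.radians(30.3)),0]);y=np.array([-x[1],x[0],0])
for i,j in((1,1),(1,-1),(-1,-1),(-1,1)): print(np.round(proj(c,p+[0,0,.049]+.013*(i*x+j*y)),1))
E
```

```text
[317. 163.] ((512.2022094726562, 227.23077392578125), (67.33528137207031, 70.83709716796875), 30.256221771240234)
[311.8 165.2] ((508.3651428222656, 233.37037658691406), (67.51995849609375, 56.24256896972656), 28.653011322021484)
[316.8 165. ] ((513.7324829101562, 237.78311157226562), (49.8597297668457, 56.549232482910156), 25.391828536987305)
[287.3 297.4]
[355.5 297.4]
[354.  358.1]
[288.8 358.2]
```

View pics/c2.png

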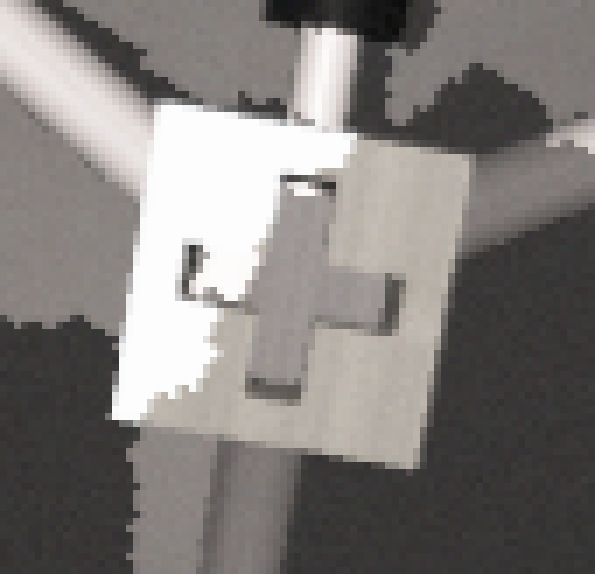

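The crop shows the hub's corners at about (157,104), (472,156), (418,467), (112,420) in crop pixels, with the + slots parallel to its edges. I refine them and check the sides against 38 mm.

```bash
python3 - <<'E'
from h import *
c=np.load("w2.npy",allow_pickle=True).item(); g=cv2.cvtColor(c["pixels"],cv2.COLOR_BGR2GRAY)
p0=(np.array([(157,104),(472,156),(418,467),(112,420)])/7+[279.5,129.5]).astype(np.float32)
p1=cv2.cornerSubPix(g,p0.copy().reshape(-1,1,2),(3,3),(-1,-1),(3,40,.01)).reshape(-1,2)
for p in(p0,p1):
    W=np.array([onz(c,u,v,.08)[:2]*1000 for u,v in p]); e=np.roll(W,-1,0)-W
    print(p.round(1).tolist(),W.mean(0).round(1),np.linalg.norm(e,axis=1).round(1),(np.degrees(np.arctan2(e[:,1],e[:,0]))%90).round(1))
# slot ends read in the crop: up,down,left,right midpoints at mouth
q=np.array([(308,177),(272,399),(180,270),(404,303)])/7+[279.5,129.5]
W=np.array([onz(c,u,v,.08)[:2]*1000 for u,v in q]); print(W.mean(0),[np.degrees(np.arctan2(*(W[i]-W[j])[::-1]))%90 for i,j in((0,1),(2,3))],np.linalg.norm(W[0]-W[1]),np.linalg.norm(W[2]-W[3]))
print(g[276:345,321])
print(g[320,280:300],g[320,345:365])
E
```

```text
[[301.8999938964844, 144.39999389648438], [346.8999938964844, 151.8000030517578], [339.20001220703125, 196.1999969482422], [295.5, 189.5]] [512.4 228.2] [38.  37.6 38.  37.8] [21.2 21.1 21.6 21.1]
[[301.8999938964844, 144.39999389648438], [346.3999938964844, 151.60000610351562], [339.0, 196.60000610351562], [295.3999938964844, 189.3000030517578]] [512.3 228.4] [37.6 38.  38.  37.7] [21.3 21.5 20.8 20.9]
[512.62040857 228.14374307] [np.float64(20.88768270835797), np.float64(22.032181084257047)] 26.708053681106072 27.362818133874722
[ 16   8  15   7  17  41  92  90  90  94  92  88  95  96  91  99  92  95
  97  97 101 121 136 153 155 164 169 171 170 168 170 166 172 172 169 175
 172 171 169 171 172 171 171 170 168 171 171 169 169 167 169 170 171 168
 169 172 169 168 167 127  31  30  30  35  39  38  40  43  41]
[ 13  10   9  12  10  12   9   9  72 137 152 159 166 169 170 170 170 168
 165 170] [171 175 171 173 172 163 155 149  98  33  12  11  15  14  13  13   9   4
  14  11]
```

Hub: sides 37.6–38 mm (38 expected), slots 26.7 and 27.4 mm (27 expected), centre (0.5124, 0.2282), yaw 21.1°. The lamp in hand sits within about 0.5 mm of where it should be. Now I turn to 21.1° and insert with force checks.

```bash
python3 - <<'E'
from h import *
r=down(np.radians(21.1)); H=[.5124,.2282]
bot.goto(H+[.16],r); bot.line_to(H+[.125],max_speed=.08); bot.hold(.3)
f0=np.array(bot.current_contact_force()); print(bot.current_ee_pos(),f0.round(2))
for z in(.119,.116,.113,.110):
    bot.line_to(H+[z],max_speed=.03); bot.hold(.15)
    f=np.array(bot.current_contact_force())-f0; print(z,np.round(bot.current_ee_pos(),4),f.round(2),np.round(bot.current_ft_torque(),2))
    if abs(f[2])>6 or np.hypot(*f[:2])>8: break
print(bot.current_clock())
E
```

```text
[0.51273159 0.22826649 0.1254736 ] [ 0.19 -0.71 -1.55]
0.119 [0.5124 0.2282 0.119 ] [-0.44  0.12 -0.12] [-0.01 -0.02  0.04]
0.116 [0.5124 0.2282 0.116 ] [-0.27  1.81  0.5 ] [-0.03  0.02 -0.02]
0.113 [0.5124 0.2282 0.113 ] [-0.23  0.63 -0.68] [-0.    0.07  0.  ]
0.11 [0.5124 0.2282 0.11  ] [-0.85  1.46  0.32] [-0.01 -0.02  0.01]
11.6167
```

The foot is 11 mm in with no resistance. Now I press against the spring to home.

```bash
python3 - <<'E'
from h import *
H=[.5124,.2282]
for z in(.106,.103,.101,.100,.0992,.0986,.0980,.0974):
    bot.line_to(H+[z],max_speed=.03); bot.hold(.25)
    f=np.mean([bot.current_contact_force() for _ in range(3)],0); print(z,np.round(bot.current_ee_pos(),4),f.round(2),round(bot.current_opening()*92,2))
    if f[2]>20 or np.hypot(*f[:2])>12: break
print(bot.current_clock())
for n in("wrist","side"):
    c=bot.read_camera(n); cv2.imwrite(f"pics/{n}3.png",c["pixels"])
s=cv2.resize(c["pixels"][90:210,190:320],None,fx=5,fy=5,interpolation=2); cv2.imwrite("pics/s3.png",s[:600])
E
```

```text
0.106 [0.5131 0.2283 0.1065] [0.87 0.82 3.6 ] 26.28
0.103 [0.5131 0.2283 0.1036] [0.27 0.87 5.13] 25.68
0.101 [0.5131 0.2284 0.1019] [0.12 0.92 6.48] 25.97
0.1 [0.5131 0.2284 0.101 ] [0.46 0.47 7.51] 25.71
0.0992 [0.5131 0.2284 0.1003] [ 0.24 -0.04  8.45] 25.74
0.0986 [0.5131 0.2283 0.0997] [0.25 0.46 8.79] 25.57
0.098 [0.5131 0.2283 0.0993] [-0.51 -0.56  9.25] 26.02
0.0974 [0.5132 0.2284 0.0992] [-2.97 -1.26 12.4 ] 26.01
15.65
```

View pics/s3.png

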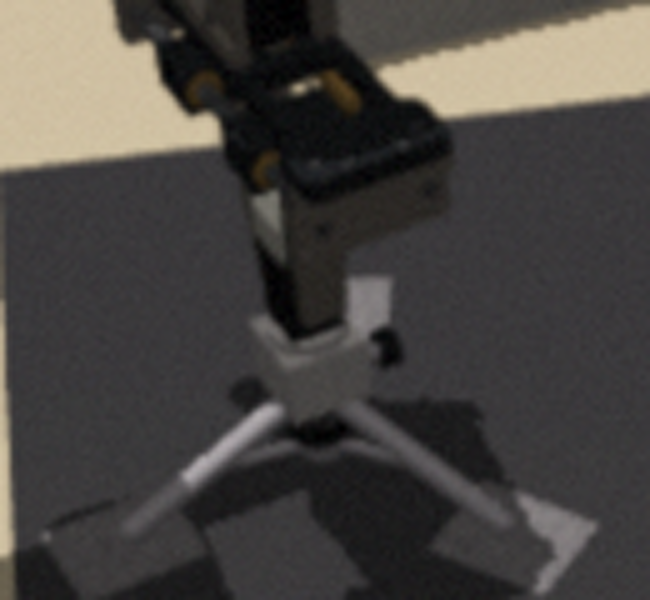

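The picture shows the flange down on the hub at about (315,335), no visible gap. The z reading stalled at 0.0992 (0.099 expected) while the force jumped, which indicates flange contact. I press a bit more to get margin.

```bash
python3 - <<'E'
from h import *
H=[.5124,.2282]
bot.set_gripper(0.0,50)
for z in(.0966,.0958,.0950,.0942):
    bot.line_to(H+[z],max_speed=.02); bot.hold(.4)
    f=np.mean([bot.current_contact_force() for _ in range(3)],0); print(z,np.round(bot.current_ee_pos(),4),f.round(2),round(bot.current_opening()*92,2))
    if f[2]>21 or np.hypot(*f[:2])>12: break
bot.hold(1.)
print(np.round(bot.current_ee_pos(),4),bot.current_contact_force(),bot.current_grip_force(),Rn.from_rotvec(bot.current_tool_rot()).as_matrix().round(3)[:,2],bot.current_clock())
E
```

```text
0.0966 [0.5132 0.2284 0.0992] [-2.9  -1.01 17.29] 25.7
0.0958 [0.5132 0.2284 0.0992] [-5.62 -2.12 23.44] 25.77
[0.5132 0.2284 0.0992] [-6.58885852 -1.78202247 22.3266898 ] 49.999571442604065 [ 0.001  0.    -1.   ] 18.2667
```

The pose stays at z = 0.0992 while the push rises to 22 N, so the flange is hard on the hub. The tool is vertical and the lamp has not slipped, so I hand in.

```bash
python3 -c "
from workcell import bot
print(bot.job_done())"
```

```text
the job is handed in; nothing more can be done
None
```

I handed the job in at about 18 s (limit 48 s): the square lamp is in the tripod socket, flange hard on the hub, still held at a 50 N grip and pressed down with about 22 N; no verdict came back.

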